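Test a returned scanner battery

ROBOT

A 6-joint arm with a two-finger parallel gripper is mounted at the origin on the work surface. World frame = base frame: x ahead of the robot, y to its left, z up, the work surface at z = 0. Lengths are in m, angles in rad, forces in N, time in s.
With the tool pointing down it reaches from about 0.35 to 0.975 m from the base axis. Payload 4.9 kg.
Tool frame: the origin (TCP) lies on the centre line of the jaws, within the pads' length; the fingertips stand 17 mm ahead of it and the grasp point (between the pads) lies 2 mm behind it; x points along the fingers, y is the direction in which the jaws open and shut, and the axes are right-handed (so a half turn about x gives the same grasp; the last joint's range is limited). The gripper opens to 85 mm and grips with 20 to 120 N. Pads are 22 mm wide; open, the fingers measure 114 mm over their backs; the gripper's body (76 mm by 85 mm) begins 54 mm behind the grasp point. The pads swing forward as they close: fully open they stand 13 mm farther back than shut.
Start: joints at [1.005, 0.053, 1.613, -0, 1.476, -0.119], TCP at [0.27, 0.564, 0.248] pointing down, gripper open.
Joint ranges: [-3.01, 3.01], [-1.01, 2.22], [0.06, 2.58], [-1.02, 4.17], [0.09, 2.62], [-3.14, 3.14]. Speed limits (rad/s): [2.57, 2.57, 3.14, 3.14, 3.14, 3.14].

INTERFACE

Orientations are given as a unit quaternion [w, x, y, z].
In Python, from plant import status, viewer, manip gives the robot as it stands.
- The arm moves only by the tool drive_tool, never from a script. Its argument "plan" is a list of rows, each a list of 4 numbers: the shift along the tool's x, y, z in m, then the turn about the tool's x in units of 8 degrees (1.0 is 8 degrees). A call has 1 to 12 rows; each row is the pose to reach, as a shift and turn from the pose commanded when the call began, along the tool's axes at that moment; what a row does not reach only later rows make up. A row lasts 1/10 s, in which the tool goes at most 50 mm and 8.59 degrees, less where a joint would pass 70% of its speed; a pose out of reach is approached as far as the arm can. A call with a gripper value outside its range is refused whole. "fingers" is the finger opening in m, from 0 to 0.0854, set as the call begins (left out, the last holds). The fingers move at their own pace and stop on an object; the grip force is fixed at half the most. Time passes only in rows, so rows that repeat a pose let the fingers close. It gives the time, the measured TCP pose, the force and the opening at its end, in the units of the state.
- status.state(): the state, without advancing time (a new reading comes with each control period).
- viewer.grab_frame(name): name is "side" or "top" or "wrist"; returns the picture (400x640x3 uint8, blue, green, red); there is no depth.
- viewer.calibration(name): a dict with "vfov" (degrees; the focal length in pixels is half the picture's height over the tangent of half this angle, whatever the lens; pixels are square), "cx", "cy" (the principal point, pixels), "rvec" (rotation vector, rad) and "tvec" (3), from world to camera coordinates, as OpenCV has them. Camera axes: x right, y down, z forward; pixel columns grow to the right and rows downward; lengths in m; the calibration is good to about 2 mm. A picture is of the moment at which its call begins: read the wrist's pose just before it. calibration takes no time and is no camera call; for the wrist camera it gives the pose at the moment of the call.
- manip.job_done(): hands the job in, once; it reports no verdict.
The state is a dict: "time": time; "joint_pos": joint angles; "joint_vel": joint speeds; "joint_efforts": joint torques, N m; "tool_pos": TCP position; "tool_rot": TCP orientation; "contact_force": force on the tool from outside, world axes, zero at the start; "ft_torque": the same for the moment, N m; "gripper_width": opening from 0.0 (shut) to 1.0 (fully open).
Only numpy, scipy, OpenCV 4.12 (cv2) and the standard library are available. Lean on these libraries where they do the work, as an engineer would, in place of code of your own. Each camera call takes 0.05 s, during which the arm holds its last target. There are 200 camera calls.

TASK

Take the battery pack out of the steel channel, stand it on the rubber mat and let go, then take it by its two broad sides and set it down gently, not dropped, in the middle of the empty test bay, flat on the bay's floor between its two posts. Then run the test: push the spring-centred switch on the console all the way towards the bay you have just loaded, hold it there for a good second and let it spring back to the middle. Never push the switch the other way, and leave the battery in the other bay and the things lying on the bench where they are.

Things in the scene. Friction and masses are not known exactly. Their poses are not given: they have to be found in the camera images.
- pack_center (a point): Centre (half-way up) of the battery pack to be tested: an upright black block with a grey top, 66 mm long (its own x) by 42 mm wide (its own y) by 56 mm high, brass contacts on its two narrow ends, 0.2 to 0.35 kg. It starts in the steel channel, its length along the channel. Both ways round are equally good.
- pack: The same battery pack; origin at the centre of its underside, z up.
- channel: Fixed U-shaped steel channel, open on top and at both ends, 180 mm long (own x), 58 mm wide, 60 mm high, floor 4 mm thick; its side walls are 48 mm apart inside and as high as the pack's top, so the pack can be gripped there only by its ends (66 mm, jaws closing along the channel). On the left or right of the bench. Origin: centre of its underside.
- mat_center (a point): Centre of the top of a fixed flat black rubber mat, 130 x 130 mm, 2 mm thick, kept empty for setting the pack down; in front of the test set. The pack must stand with its centre over the mat.
- bay_free_seat (a point): Centre of the floor (12 mm above the bench) of the empty test bay, left or right of the console; here belongs the middle of the pack's underside. Two aluminium posts, 72 mm apart inside along the bay's y, rise 56 mm above the floor, as high as the pack. The pack's length goes along the bay's y between them (3 mm play each end): hold it there by its broad sides, jaws closing along the bay's x.
- bay_used_seat (a point): The same point of the other, identical bay, on the console's other side, which already holds a battery pack. Each bay has a base 85 mm (own x) by 92 mm (own y); its posts are 50 mm wide (x) and 10 mm thick (y); it is open along x.
- pack_used_center (a point): Centre of the identical battery pack in the other bay; to be left alone.
- pack_used: The same pack as body; origin at the centre of its underside.
- console: Fixed grey console between the two bays, 130 mm (its own x) by 100 mm (its own y) by 50 mm high; origin at the centre of its underside; its y axis runs along the row of bays, +y to the left seen from the robot. On top, 22 mm in front (own -x) of its centre, stands the switch; farther back is a small round meter whose needle swings with the switch.
- toggle (a joint): Angle of the switch, rad: 0 is the spring-held middle, positive leans to the console's +y (left from the robot), negative to its -y; stops at +0.5 and -0.5. It counts as pushed beyond 0.35. Spring 0.35 N m/rad: about 5 N at the stop when pushed near its tip. It springs back by itself when released.
- toggle_tip (a point): Top of the switch lever, 97 mm above the bench when centred; moves with the lever. Upright black paddle 20 mm wide (console x), 10 mm thick (console y); its pivot is 46 mm below this point, 51 mm above the bench, and it can be pushed on its faces from 12 to 46 mm above the pivot.
- organiser: Bystander, leave it: open dark steel desk organiser, 110 x 100 x 70 mm, with a yellow marker-like stick upright in it; stands at the side of the bench opposite the channel. Origin at the centre of its underside.
- tape: Bystander, leave it: roll of brown packing tape lying flat, 90 mm across, 48 mm high. Origin at the centre of its underside.
- cutter: Bystander, leave it: grey box cutter lying flat, 150 mm long, 22 mm wide, 14 mm high. Origin at the centre of its underside.
- clear_jar: Bystander, leave it: open clear plastic cylinder, 84 mm across, 100 mm high, behind the test set. Origin at the centre of its underside.
- carton: Bystander, leave it: small cardboard box 90 x 140 x 70 mm high, behind the test set. Origin at the centre of its underside.
- scanner: Bystander, leave it: hand-held barcode scanner lying flat, about 170 mm long, 60 mm wide, 30 mm high. Origin at the centre of its underside.
- cartridge: Bystander, leave it: long black printer cartridge, 180 x 70 x 35 mm, lying flat. Origin at the centre of its underside.
There are look-alikes about, which are no part of the job. What is shaped like the part that bears bay_used_seat but red is not meant.

How it is judged:
On the way, in this order (a step that is already met when the one before it is completed fails the run):
1. the battery stands on the rubber mat, let go (horizontal distance between pack_center and mat_center below 0.065 m and height (world z) of pack_center below 0.036 m and angle between pack_center's own z axis and vertical below 0.08 rad and contact force between the fingers and pack below 0.1 N), for 0.1 s.
2. the battery sits flat in the empty bay between its posts, let go (x of pack_center in the frame of bay_free_seat between -0.01 and 0.01 m and y of pack_center in the frame of bay_free_seat between -0.006 and 0.006 m and z of pack_center in the frame of bay_free_seat below 0.032 m and angle between pack_center's own z axis and vertical below 0.08 rad and angle between the x axis of pack_center and the y axis of bay_free_seat, either way round below 0.15 rad and contact force between the fingers and pack below 0.1 N and linear speed of pack below 0.03 m/s), for 0.2 s.
3. the switch is held over towards the loaded bay (beyond 0.35 rad for 0.8 s) with the battery in place (x of pack_center in the frame of bay_free_seat between -0.01 and 0.01 m and y of pack_center in the frame of bay_free_seat between -0.006 and 0.006 m and z of pack_center in the frame of bay_free_seat below 0.032 m and angle between pack_center's own z axis and vertical below 0.08 rad and angle between the x axis of pack_center and the y axis of bay_free_seat, either way round below 0.15 rad and ((y of bay_free_seat in the frame of console above 0 m and value of joint toggle above 0.35 rad) or (y of bay_free_seat in the frame of console below 0 m and value of joint toggle below -0.35 rad))), for 0.8 s.
4. the switch has sprung back to the middle, untouched (value of joint toggle between -0.08 and 0.08 rad and contact force between the fingers and console below 0.1 N), for 0.2 s.
At the end, for the whole second after the job is handed in: Both batteries stand released, upright and still on the floors of their bays, length between the posts, within 10 mm of the middle along the open direction and 6 mm between the posts (the tested one in the bay that was empty); the switch is back in the middle within 0.08 rad (x of pack_center in the frame of bay_free_seat between -0.01 and 0.01 m and y of pack_center in the frame of bay_free_seat between -0.006 and 0.006 m and z of pack_center in the frame of bay_free_seat below 0.032 m and angle between each of pack_center, pack_used_center's own z axis and vertical below 0.08 rad and angle between the x axis of pack_center and the y axis of bay_free_seat, either way round below 0.15 rad and x of pack_used_center in the frame of bay_used_seat between -0.01 and 0.01 m and y of pack_used_center in the frame of bay_used_seat between -0.006 and 0.006 m and z of pack_used_center in the frame of bay_used_seat below 0.032 m and angle between the x axis of pack_used_center and the y axis of bay_used_seat, either way round below 0.15 rad and value of joint toggle between -0.08 and 0.08 rad and contact force between the fingers and pack below 0.1 N and linear speed of pack below 0.02 m/s); the robot touches nothing.
It fails at once if the switch is pushed (beyond 0.2 rad) away from the bay being loaded ((y of bay_free_seat in the frame of console above 0 m and value of joint toggle below -0.2 rad) or (y of bay_free_seat in the frame of console below 0 m and value of joint toggle above 0.2 rad)).
It fails at once if the battery is dropped into the bay (faster than 0.45 m/s low over the bay) instead of being set down (horizontal distance between pack_center and bay_free_seat below 0.04 m and z of pack_center in the frame of bay_free_seat below 0.09 m and linear speed of pack above 0.45 m/s).
It fails at once if the battery in the other bay is moved by more than 10 mm (distance of pack_used_center from where it was at the start of the episode above 0.01 m).
It fails at once if a bystander on the bench is moved by more than 30 mm (distance of any of organiser, tape, cutter, clear_jar, carton, scanner, cartridge from where it was at the start of the episode above 0.03 m).
It also fails if it takes over 72 s, if anything falls off the work surface, if the arm or the gripper's body presses on something with over 40 N, if the wrist force passes 120 N, or if a joint passes its speed limit or range.

## Working session

There is one attempt and no reset: what is moved stays moved. The work goes in short steps, Python scripts to look and compute and a tool call to move; the robot and the scene stay as the last step left them, time stands still between calls to the robot, and variables do not carry over. Pictures are saved under pics/ and viewed, about 8 in all and at most 12, crops included, and the job is handed in when it is done.

Besides the shell and the picture viewer there is one more tool, called after ">>>" as name(argument=value, ...) on one line, values as JSON. drive_tool: Moves the arm, as the interface text tells. Its arguments: {"type":"object","properties":{"plan":{"type":"array","items":{"type":"array","items":{"type":"number"}}},"fingers":{"type":"number"}},"required":["plan"]}

```bash
mkdir -p pics; cat > h.py <<'E'
import numpy as np, cv2
from plant import status, viewer, manip
from scipy.spatial.transform import Rotation as R
def cal(n):
    c=viewer.calibration(n); f=200/np.tan(np.radians(c['vfov'])/2)
    K=np.array([[f,0,c['cx']],[0,f,c['cy']],[0,0,1.]]); return K,np.array(c['rvec'],float).ravel(),np.array(c['tvec'],float).ravel(),c
def ray(C,px,z):
    K,r,t,_=C; M=R.from_rotvec(r).as_matrix(); o=-M.T@t
    px=np.atleast_2d(px).astype(float); d=np.c_[px,np.ones(len(px))]@np.linalg.inv(K).T@M
    return o+d*((z-o[2])/d[:,2])[:,None]
def proj(C,P):
    return cv2.projectPoints(np.atleast_2d(P).astype(float),C[1],C[2],C[0],None)[0][:,0]
def pose():
    s=status.state(); w,x,y,z=s['tool_rot']; return np.array(s['tool_pos']),R.from_quat([x,y,z,w]).as_matrix(),s
E
python3 - <<'E'
from h import *
for n in('side','top','wrist'):
    im=viewer.grab_frame(n); cv2.imwrite(f'pics/{n}0.png',im); C=cal(n); print(n,C[3]); 
    M=R.from_rotvec(C[1]).as_matrix(); print(-M.T@C[2])
p,M,s=pose(); print(p,M,s)
E
```

```text
side {'vfov': 48.384899177718985, 'cx': 320.04511929953975, 'cy': 196.22228329009525, 'rvec': array([ 0.10729839, -2.79407788,  1.34341994]), 'tvec': array([0.54739483, 0.09166823, 1.40569472])}
[0.45774527 1.08063739 0.95221526]
top {'vfov': 42.213199762647, 'cx': 304.1297767093171, 'cy': 200.16008168602448, 'rvec': array([ 2.11146436, -2.10473932,  0.18527897]), 'tvec': array([0.00272477, 0.55692756, 1.28915395])}
[ 0.29396042 -0.02494881  1.37297432]
wrist {'vfov': 65.11399931004732, 'cx': 318.22399876891706, 'cy': 199.86263462885435, 'rvec': array([-2.43616866, -1.53340137, -0.2300887 ]), 'tvec': array([-0.62503123, -0.03779738,  0.3789253 ])}
[0.20231522 0.59662272 0.3725412 ]
[0.26980012 0.56325647 0.24731936] [[-8.72931653e-04  4.32098490e-01  9.01825999e-01]
 [-1.36948353e-03  9.01824981e-01 -4.32099327e-01]
 [-9.99998681e-01 -1.61222903e-03 -1.95479806e-04]] {'time': 0.15, 'joint_pos': array([ 1.00499909e+00,  5.32382856e-02,  1.61398787e+00,  2.74256201e-06,
        1.47599053e+00, -1.18978300e-01]), 'joint_vel': array([ 0.00052866,  0.0002922 , -0.00463706,  0.00087642, -0.00109332,
       -0.00058636]), 'joint_efforts': array([ 9.73398819e-04, -3.94245207e+01, -3.70720553e+01, -1.12149271e-04,
        4.65901670e-03,  6.31240766e-06]), 'tool_pos': array([0.26980012, 0.56325647, 0.24731936]), 'tool_rot': array([ 0.68933964,  0.156123  ,  0.68972701, -0.15720406]), 'contact_force': array([-0.16518383,  0.02583829, -0.25279131]), 'ft_torque': array([0.06515257, 0.00912786, 0.01169787]), 'gripper_width': 1.0025812169675201}
```

View pics/top0.png

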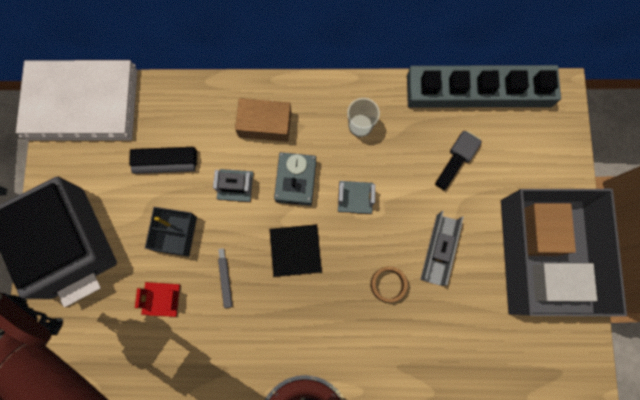

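View pics/side0.png

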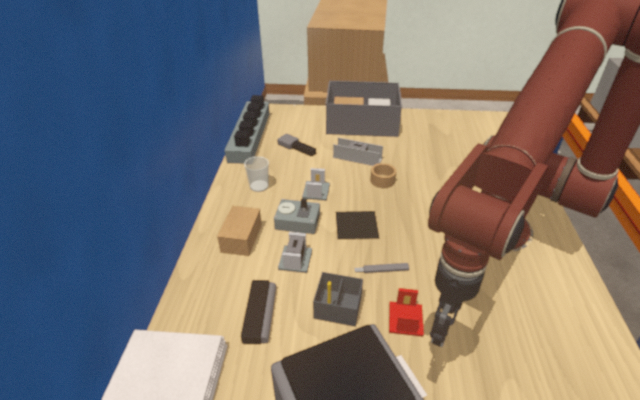

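The top view (+y to the left, x up) shows these candidates:

- **Channel with pack:** at (442,248), on the right.
- **Bays:** the left grey bay at (234,184) holds a pack. The right grey bay at (357,197) is empty, so it is the target and the switch goes to -y. The red one at (158,299) is the look-alike and is not meant.
- **Console:** at (296,178).
- **Mat:** at (296,250).

I'll confirm these in one enlarged crop.

```bash
python3 - <<'E'
from h import *
im=cv2.imread('pics/top0.png')[140:300,210:475]; cv2.imwrite('pics/c1.png',cv2.resize(im,None,fx=3,fy=3,interpolation=cv2.INTER_CUBIC))
C=cal('top')
for n,px,z in [('pack',(444,246),.06),('mat',(296,250),.002),('console',(296,178),.05),('free',(357,197),.012),('used',(234,181),.068)]: print(n,ray(C,px,z))
E
```

```text
pack [[ 0.43826229 -0.34951995  0.06      ]]
mat [[0.43286067 0.0265139  0.002     ]]
console [[0.61727926 0.02629579 0.05      ]]
free [[ 0.57427994 -0.13602732  0.012     ]]
used [[0.60485688 0.18655563 0.068     ]]
```

View pics/c1.png

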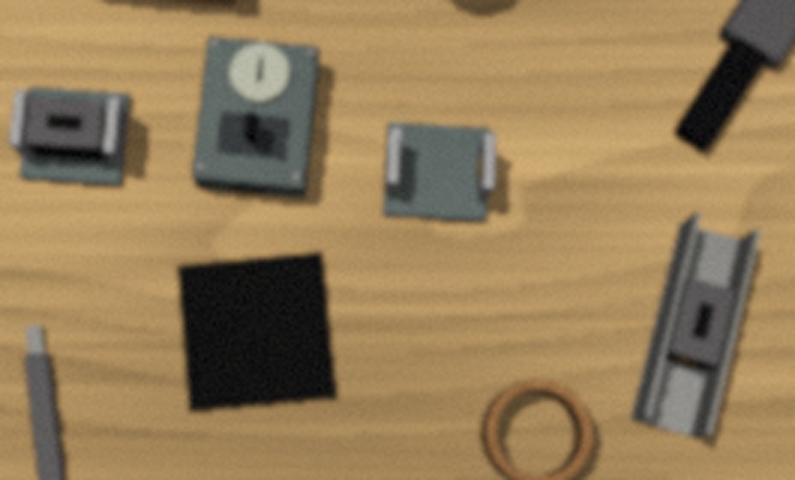

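The crop confirms the free grey bay at crop (437,172), with its posts left and right. The pack with the grey top is in the channel at (704,322), the mat at (257,332), and the console switch at (255,130). Next I'll work out coarse poses.

```bash
python3 - <<'E'
from h import *
C=cal('top')
def q(px,z): return ray(C,np.array(px)/3.+[210,140]-[1/3,1/3],z)
def rep(n,px,z):
    P=q(px,z); e=[np.linalg.norm(P[i]-P[(i+1)%4]) for i in range(4)]; d=(P[0]+P[1]-P[2]-P[3])[:2]
    print(n,P.mean(0).round(4),'edges',np.round(e,3),'far dir deg',np.degrees(np.arctan2(d[1],d[0])).round(1))
# order: far-left, far-right, near-right, near-left
rep('chan',[(688,217),(757,233),(712,440),(635,418)],.06)
rep('pack',[(692,280),(735,285),(713,367),(670,357)],.06)
rep('mat',[(180,266),(320,254),(335,396),(191,409)],.002)
rep('free',[(389,124),(495,130),(487,220),(385,214)],.012)
rep('cons',[(208,38),(318,48),(303,190),(195,183)],.05)
p,M,s=pose(); print(p, 'tool y dir deg',np.degrees(np.arctan2(M[1,1],M[0,1])))
W=cal('wrist'); Mw=R.from_rotvec(W[1]).as_matrix(); print('cam in tool',M.T@(-Mw.T@W[2]-p),'cam axes in tool',(M.T@Mw.T).round(2))
E
```

```text
chan [ 0.4326 -0.3453  0.06  ] edges [0.059 0.18  0.065 0.178] far dir deg -15.9
pack [ 0.4357 -0.349   0.06  ] edges [0.036 0.072 0.036 0.068] far dir deg -17.8
mat [0.4332 0.0288 0.002 ] edges [0.125 0.126 0.127 0.127] far dir deg 5.7
free [ 0.5745 -0.1333  0.012 ] edges [0.095 0.082 0.09  0.082] far dir deg -4.5
cons [0.6181 0.0289 0.05  ] edges [0.098 0.128 0.094 0.131] far dir deg -4.9
[0.26980012 0.56325647 0.24731936] tool y dir deg 64.39915486107121
cam in tool [-0.12520845  0.00072851 -0.07530165] cam axes in tool [[-0.   -0.3   0.96]
 [ 1.   -0.    0.  ]
 [ 0.    0.96  0.3 ]]
```

>>> drive_tool(plan=[[0,-0.318,0.407,5],[0,-0.318,0.407,5],[0,-0.318,0.407,5],[0,-0.318,0.407,5],[0,-0.318,0.407,5],[0,-0.318,0.407,5],[0,-0.318,0.407,5],[0,-0.318,0.407,5],[0,-0.318,0.407,5],[0,-0.318,0.407,5],[0,-0.318,0.407,5],[0,-0.318,0.407,5]])

```text
time: 1.35
tool_pos: [0.5003, 0.0988, 0.2479]
tool_rot: [0.593, 0.384, 0.594, -0.385]
contact_force: [0.1, 0.8, 0.5]
gripper_width: 1.0
```

```bash
cat >> h.py <<'E'
def go(x,y,z,yaw):
    "shift in tool axes and turn units to reach world pose, tool down, tool y at yaw deg"
    p,M,s=pose(); a=np.degrees(np.arctan2(M[1,1],M[0,1])); t=(a-yaw+180)%360-180
    d=M.T@(np.array([x,y,z])-p); print('pos',p.round(4),'yaw',a.round(2),'shift',d.round(4),'turn',round(t/8,3),'rows',int(np.ceil(max(np.linalg.norm(d)/.05,abs(t)/8.59))),'force',np.round(s['contact_force'],1),'w',round(s['gripper_width'],3),'t',s['time'])
E
python3 -c "
from h import *
go(.434,-.348,.25,-16)"
```

```text
pos [0.5003 0.0988 0.2479] yaw 24.16 shift [-0.0019 -0.2433  0.3805] turn 5.02 rows 10 force [0.1 0.8 0.5] w 1.0 t 1.35
```

>>> drive_tool(plan=[[0,-0.243,0.38,5],[0,-0.243,0.38,5],[0,-0.243,0.38,5],[0,-0.243,0.38,5],[0,-0.243,0.38,5],[0,-0.243,0.38,5],[0,-0.243,0.38,5],[0,-0.243,0.38,5],[0,-0.243,0.38,5],[0,-0.243,0.38,5],[0,-0.243,0.38,5],[0,-0.243,0.38,5]])

```text
time: 2.55
tool_pos: [0.4358, -0.3439, 0.248]
tool_rot: [0.428, 0.563, 0.428, -0.563]
contact_force: [-1.3, -0.6, -0.2]
gripper_width: 0.996
```

```bash
python3 - <<'E'
from h import *
W=cal('wrist'); im=viewer.grab_frame('wrist'); cv2.imwrite('pics/w1.png',im); np.save('w1.npy',np.array([W[1],W[2]]))
go(.434,-.348,.25,-16)
E
```

```text
pos [ 0.4359 -0.3438  0.2482] yaw -15.48 shift [-0.0018 -0.0007  0.0046] turn 0.066 rows 1 force [0.2 0.  1.2] w 0.998 t 2.6
```

View pics/w1.png

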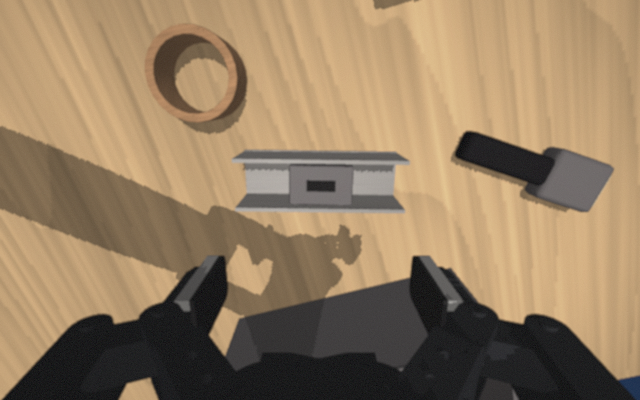

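The wrist view shows the pack's top centred at about (321,185) in the channel, which runs along the image's x axis. The channel walls' edges are at rows 152 and 210.

```bash
python3 - <<'E'
from h import *
W=cal('wrist'); im=cv2.imread('pics/w1.png'); g=cv2.cvtColor(im,cv2.COLOR_BGR2GRAY).astype(int)
# label of pack top (dark rectangle) 
m=(g[175:196,300:345]<45).astype(np.uint8); ys,xs=np.nonzero(m); print('label',xs.mean()+300,ys.mean()+175,len(xs))
print('row170',g[170,280:365:1][::2]); print('col 300',g[145:216,297])
for n,px in [('corners',[(290,165),(353,165),(353,204),(290,204)]),('wall',[(234,158),(409,160),(404,212),(236,209)])]:
    P=ray(W,px,.06); d=(P[1]+P[2]-P[0]-P[3]); print(n,P.mean(0),[np.linalg.norm(P[i]-P[(i+1)%4]).round(4) for i in range(4)],np.degrees(np.arctan2(d[1],d[0])))
print('label',ray(W,(xs.mean()+300,ys.mean()+175),.06))
E
```

```text
label 320.6298076923077 185.59615384615384 208
row170 [151 132 147 155 126 110 122 120 119 122 118 120 121 120 119 120 121 119
 120 120 120 119 119 119 119 120 118 119 117 120 117 118 121 117 120 119
 115 136 124 121 126 111 121]
col 300 [178 178 179 174 165 149 129 106  93  93  93  92  94 104 138 164 177 167
 130  86  82 104 115 120 121 122 120 120 119 120 120 119 122 121 120 118
 119 119 119 121 121 119 119 120 119 119 121 120 118 121 119 118 119 119
 119 118 118 120 107  97  93  88 101 135 162 172 175 183 189 187 189]
corners [ 0.43818215 -0.34883642  0.06      ] [np.float64(0.0638), np.float64(0.0415), np.float64(0.0662), np.float64(0.0415)] -15.508082912674288
wall [ 0.43737083 -0.34919173  0.06      ] [np.float64(0.1761), np.float64(0.0555), np.float64(0.1778), np.float64(0.0542)] -16.379199810299042
label [[ 0.43711208 -0.34934369  0.06      ]]
```

```bash
python3 -c "
from h import *
go(.4375,-.349,.036,-16)"
```

```text
pos [ 0.4359 -0.3438  0.2482] yaw -15.48 shift [0.2122 0.003  0.0047] turn 0.066 rows 5 force [0.2 0.  1.2] w 0.998 t 2.6
```

>>> drive_tool(plan=[[0.03,0.003,0.005,0.06],[0.07,0.003,0.005,0.06],[0.11,0.003,0.005,0.06],[0.14,0.003,0.005,0.06],[0.16,0.003,0.005,0.06],[0.18,0.003,0.005,0.06],[0.195,0.003,0.005,0.06],[0.205,0.003,0.005,0.06],[0.212,0.003,0.005,0.06],[0.212,0.003,0.005,0.06]])

```text
time: 3.6
tool_pos: [0.4368, -0.3506, 0.0358]
tool_rot: [-0.425, -0.565, -0.426, 0.565]
contact_force: [0.5, -0.4, 0.7]
gripper_width: 1.003
```

>>> drive_tool(plan=[[0,0,0,0],[0,0,0,0],[0,0,0,0],[0,0,0,0],[0,0,0,0],[0,0,0,0],[0,0,0,0],[0,0,0,0]], fingers=0.05)

```text
time: 4.4
tool_pos: [0.4376, -0.3519, 0.0376]
tool_rot: [0.426, 0.565, 0.424, -0.565]
contact_force: [-1.0, -0.7, 5.7]
gripper_width: 0.763
```

>>> drive_tool(plan=[[-0.01,0,0,0],[-0.03,0,0,0],[-0.06,0,0,0],[-0.1,0,0,0],[-0.13,0,0,0],[-0.15,0,0,0],[-0.15,0,0,0]])

```text
time: 5.1
tool_pos: [0.438, -0.3521, 0.1898]
tool_rot: [0.427, 0.565, 0.423, -0.565]
contact_force: [0.3, -0.6, -2.9]
gripper_width: 0.762
```

```bash
python3 -c "
from h import *
go(.433,.029,.18,-94.5)"
```

```text
pos [ 0.438  -0.3521  0.1898] yaw -16.08 shift [ 0.0081 -0.1104 -0.3649] turn 9.803 rows 10 force [ 0.3 -0.6 -2.9] w 0.762 t 5.1
```

>>> drive_tool(plan=[[0.008,-0.01,-0.032,0.8],[0.008,-0.02,-0.065,1.7],[0.008,-0.03,-0.1,2.6],[0.008,-0.04,-0.135,3.5],[0.008,-0.052,-0.17,4.5],[0.008,-0.063,-0.205,5.5],[0.008,-0.073,-0.24,6.5],[0.008,-0.083,-0.275,7.4],[0.008,-0.093,-0.31,8.3],[0.008,-0.102,-0.34,9.1],[0.008,-0.11,-0.36,9.8],[0.008,-0.11,-0.365,9.8]])

```text
time: 6.3
tool_pos: [0.4304, 0.0321, 0.1757]
tool_rot: [0.027, -0.705, 0.026, 0.708]
contact_force: [-0.1, -0.9, -4.4]
gripper_width: 0.765
```

>>> drive_tool(plan=[[0,0,0,0],[0,0,0,0],[0.04,0,0,0],[0.07,0,0,0],[0.09,0,0,0],[0.11,0,0,0],[0.125,0,0,0],[0.132,0,0,0],[0.136,0,0,0],[0.136,0,0,0]])

```text
time: 7.3
tool_pos: [0.4324, 0.0296, 0.0423]
tool_rot: [0.028, -0.706, 0.028, 0.707]
contact_force: [0.2, 0.7, -3.6]
gripper_width: 0.768
```

```bash
python3 -c "
from h import *
go(.433,.029,.036,-94.5)"
```

```text
pos [0.4324 0.0296 0.0423] yaw -94.51 shift [ 0.0063  0.0006 -0.0006] turn -0.002 rows 1 force [ 0.2  0.7 -3.6] w 0.768 t 7.3
```

>>> drive_tool(plan=[[0.002,0,0,0],[0.004,0,0,0],[0.005,0,0,0],[0.006,0,0,0],[0.006,0,0,0]])

```text
time: 7.8
tool_pos: [0.4323, 0.0302, 0.0363]
tool_rot: [0.028, -0.707, 0.028, 0.707]
contact_force: [0.7, 1.8, -3.6]
gripper_width: 0.766
```

>>> drive_tool(plan=[[0.001,0,0,0],[0.002,0,0,0],[0.002,0,0,0]])

```text
time: 8.1
tool_pos: [0.4326, 0.0301, 0.0356]
tool_rot: [0.028, -0.706, 0.028, 0.707]
contact_force: [-6.3, 0.1, 7.4]
gripper_width: 0.764
```

Contact is felt. I'll release, then rise and look.

>>> drive_tool(plan=[[0,0,0,0],[0,0,0,0],[0,0,0,0],[0,0,0,0],[0,0,0,0],[0,0,0,0]], fingers=0.0854)

```text
time: 8.7
tool_pos: [0.4323, 0.0301, 0.0343]
tool_rot: [0.028, -0.707, 0.028, 0.707]
contact_force: [-0.4, 0.1, -0.1]
gripper_width: 0.998
```

>>> drive_tool(plan=[[-0.01,0,0,0],[-0.03,0,0,0],[-0.06,0,0,0],[-0.1,0,0,0],[-0.13,0,0,0],[-0.16,0,0,0],[-0.16,0,0,-1],[-0.16,0,0,-2],[-0.16,0,0,-3],[-0.16,0,0,-4],[-0.16,0,0,-5],[-0.16,0,0,-6]])

```text
time: 9.9
tool_pos: [0.4323, 0.0301, 0.1951]
tool_rot: [0.264, 0.656, 0.264, -0.656]
contact_force: [-0.3, -0.2, -0.8]
gripper_width: 0.997
```

```bash
python3 -c "
from h import *
go(.433,.029,.2,-4.5)"
```

```text
pos [0.4323 0.0301 0.1951] yaw -46.15 shift [-0.0049  0.0013  0.0003] turn -5.206 rows 5 force [-0.3 -0.2 -0.8] w 0.997 t 9.9
```

>>> drive_tool(plan=[[-0.05,0,0,-1],[-0.05,0,0,-2],[-0.05,0,0,-3],[-0.05,0,0,-4],[-0.05,0,0,-5.2],[-0.05,0,0,-5.2],[-0.05,0,0,-5.2]])

```text
time: 10.6
tool_pos: [0.4323, 0.0301, 0.2448]
tool_rot: [0.478, 0.522, 0.477, -0.521]
contact_force: [-0.3, 0.1, 1.0]
gripper_width: 1.0
```

```bash
python3 - <<'E'
from h import *
im=viewer.grab_frame('wrist'); cv2.imwrite('pics/w2.png',im)
W=cal('wrist'); print(proj(W,[[.433,.029,.058],[.5745,-.133,.012]]))
go(.5745,-.06,.25,-4.5)
E
```

```text
[[318.59683082 182.01284074]
 [437.4729298  284.49922927]]
pos [0.4323 0.0301 0.2447] yaw -5.02 shift [-0.0053  0.1496  0.0773] turn -0.065 rows 4 force [ 0.2 -0.5  0.3] w 1.002 t 10.65
```

View pics/w2.png

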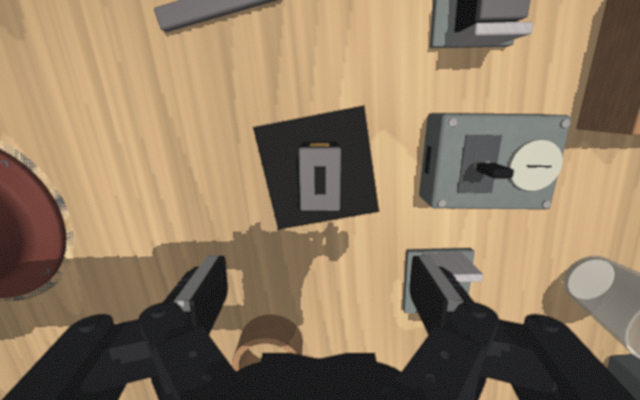

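The pack stands upright on the mat, with its top centred at (320,179). The console is at (495,160) and the switch lever at (490,170). The free bay is partly behind a finger at (440,280). I'll look at the bay from close by before regrasping.

```bash
python3 - <<'E'
from h import *
W=cal('wrist')
P=ray(W,[(299,148),(340,147),(341,210),(300,210)],.058); d=P[0]+P[1]-P[2]-P[3]
print(P.mean(0),[np.linalg.norm(P[i]-P[(i+1)%4]).round(4) for i in range(4)],np.degrees(np.arctan2(d[1],d[0])))
P=ray(W,[(454,117),(570,117),(550,208),(442,208)],.05);d=P[0]+P[1]-P[2]-P[3]
print('cons',P.mean(0),[np.linalg.norm(P[i]-P[(i+1)%4]).round(4) for i in range(4)],np.degrees(np.arctan2(d[1],d[0])))
go(.5745,-.133,.26,-4.5)
E
```

```text
[0.43465324 0.03130098 0.058     ] [np.float64(0.0406), np.float64(0.066), np.float64(0.0431), np.float64(0.065)] 85.94403986294586
cons [0.62489634 0.02872691 0.05      ] [np.float64(0.1147), np.float64(0.0949), np.float64(0.1164), np.float64(0.0949)] 84.98373490201084
pos [0.4323 0.0301 0.2447] yaw -5.02 shift [-0.0153  0.156   0.15  ] turn -0.065 rows 5 force [ 0.2 -0.5  0.3] w 1.002 t 10.65
```

>>> drive_tool(plan=[[-0.01,0.04,0.03,0],[-0.01,0.08,0.07,0],[-0.01,0.12,0.11,0],[-0.01,0.15,0.14,0],[-0.01,0.156,0.15,0],[-0.01,0.156,0.15,0],[-0.01,0.156,0.15,0],[-0.01,0.156,0.15,0]])

```text
time: 11.45
tool_pos: [0.5743, -0.1314, 0.2544]
tool_rot: [0.478, 0.521, 0.479, -0.521]
contact_force: [-0.3, -0.6, 0.7]
gripper_width: 1.003
```

```bash
python3 - <<'E'
from h import *
im=viewer.grab_frame('wrist'); cv2.imwrite('pics/w3.png',im)
cv2.imwrite('pics/w3c.png',cv2.resize(im[120:270,220:420],None,fx=4,fy=4,interpolation=cv2.INTER_CUBIC))
go(.5745,-.133,.26,-4.5)
E
```

```text
pos [ 0.5744 -0.1313  0.2546] yaw -4.82 shift [-0.0054  0.0003  0.0017] turn -0.041 rows 1 force [-0.2  0.9 -0.6] w 0.998 t 11.5
```

View pics/w3c.png

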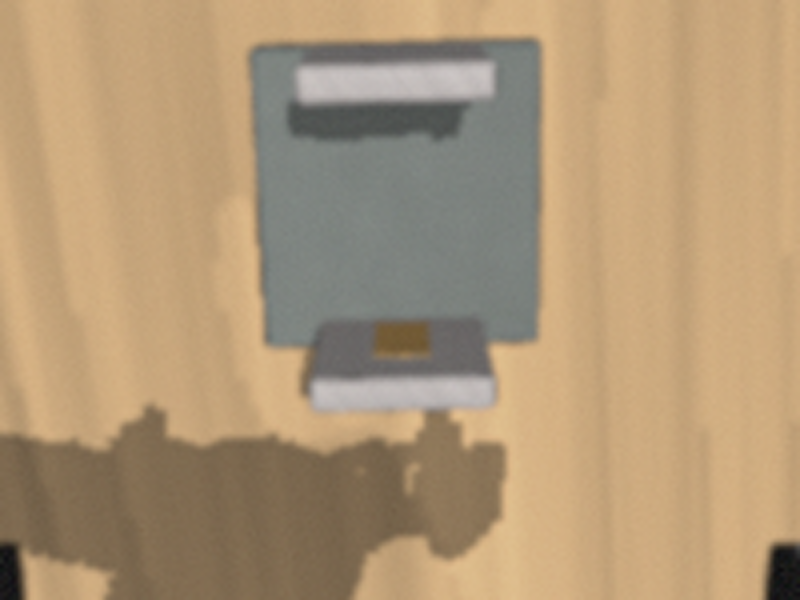

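The crop shows the empty bay's base with corners at crop (252,47), (540,40), (538,340) and (268,346). The light post tops are at (396,82) and (403,393).

```bash
python3 - <<'E'
from h import *
W=cal('wrist'); q=lambda px,z: ray(W,np.array(px)/4.+[220,120]-[.375,.375],z)
def rep(n,px,z):
    P=q(px,z); d=P[0]+P[1]-P[2]-P[3]; e=P[1]+P[2]-P[0]-P[3]
    print(n,P.mean(0).round(4),[np.linalg.norm(P[i]-P[(i+1)%4]).round(4) for i in range(4)],np.degrees([np.arctan2(d[1],d[0]),np.arctan2(e[1],e[0])]))
rep('base',[(252,47),(540,40),(538,340),(268,346)],.012)
rep('posts inner',[(300,104),(493,97),(496,375),(312,379)],.068)
rep('posts outer',[(297,65),(493,59),(495,407),(314,411)],.068)
p,M,s=pose(); print(p)
go(.4325,.0305,.20,-4.5)
E
```

```text
base [ 0.5764 -0.1307  0.012 ] [np.float64(0.0828), np.float64(0.0907), np.float64(0.0834), np.float64(0.0906)] [86.53444234 -3.50767868]
posts inner [ 0.5763 -0.1308  0.068 ] [np.float64(0.0477), np.float64(0.0728), np.float64(0.0486), np.float64(0.0722)] [86.74397329 -3.17179502]
posts outer [ 0.5762 -0.1307  0.068 ] [np.float64(0.048), np.float64(0.0911), np.float64(0.0482), np.float64(0.0907)] [86.74957593 -3.32079037]
[ 0.57436041 -0.13131932  0.25456173]
pos [ 0.5744 -0.1313  0.2546] yaw -4.82 shift [ 0.0546 -0.155  -0.1493] turn -0.041 rows 5 force [-0.2  0.9 -0.6] w 0.998 t 11.5
```

```bash
python3 - <<'E'
from h import *
im=cv2.imread('pics/w2.png'); g=cv2.cvtColor(im,cv2.COLOR_BGR2GRAY).astype(float)
for c in (305,310,332,336): print(c,'top',g[140:154,c].astype(int),'bot(204..)',g[204:216,c].astype(int))
for r in (160,200): print(r,'L',g[r,294:304].astype(int),'R',g[r,335:346].astype(int))
E
```

```text
305 top [ 37  38  28  32  26  24  40  69  98 117 125 125 128 127] bot(204..) [122 123 124 124 122 111  83  51  40  39  43  40]
310 top [ 38  32  34  51  68  77  67  71  98 116 125 127 126 127] bot(204..) [124 122 123 124 121 109  82  52  40  37  40  41]
332 top [ 38  32  27  22  24  30  46  75 101 119 122 126 126 125] bot(204..) [121 123 125 121 123 116  91  57  40  42  40  39]
336 top [ 43  35  30  26  28  28  45  76 104 119 124 125 124 127] bot(204..) [121 122 122 123 122 115  89  58  41  42  37  41]
160 L [ 42  34  30  27  51  81 113 124 128 128] R [124 123 123 124 114  91  58  37  40  41  40]
200 L [ 40  42  39  38  35  48  80 110 123 124] R [121 122 123 117  99  68  45  37  41  41  45]
```

>>> drive_tool(plan=[[0.01,-0.04,-0.03,0],[0.02,-0.08,-0.07,0],[0.04,-0.12,-0.11,0],[0.055,-0.15,-0.14,-0.1],[0.055,-0.155,-0.149,-0.1],[0.055,-0.155,-0.149,-0.1],[0.055,-0.155,-0.149,-0.1],[0.055,-0.155,-0.149,-0.1]])

```text
time: 12.3
tool_pos: [0.4339, 0.0287, 0.2003]
tool_rot: [0.482, 0.518, 0.481, -0.517]
contact_force: [-0.4, -0.2, 0.6]
gripper_width: 1.002
```

```bash
python3 -c "
from h import *
go(.4325,.0305,.036,-4.1)"
```

```text
pos [0.4339 0.0287 0.2003] yaw -4.09 shift [ 0.1643 -0.0019 -0.0018] turn 0.002 rows 4 force [-0.4 -0.2  0.6] w 1.002 t 12.3
```

>>> drive_tool(plan=[[0.03,-0.002,-0.002,0],[0.07,-0.002,-0.002,0],[0.1,-0.002,-0.002,0],[0.125,-0.002,-0.002,0],[0.14,-0.002,-0.002,0],[0.155,-0.002,-0.002,0],[0.164,-0.002,-0.002,0],[0.164,-0.002,-0.002,0],[0.164,-0.002,-0.002,0]])

```text
time: 13.2
tool_pos: [0.4321, 0.0308, 0.0359]
tool_rot: [0.482, 0.518, 0.482, -0.517]
contact_force: [-0.3, 0.9, 0.1]
gripper_width: 0.998
```

>>> drive_tool(plan=[[0,0,0,0],[0,0,0,0],[0,0,0,0],[0,0,0,0],[0,0,0,0],[0,0,0,0],[0,0,0,0],[0,0,0,0],[0,0,0,0],[0,0,0,0]], fingers=0.025)

```text
time: 14.2
tool_pos: [0.4324, 0.0311, 0.0363]
tool_rot: [0.482, 0.518, 0.481, -0.517]
contact_force: [1.1, -0.4, 5.6]
gripper_width: 0.484
```

```bash
python3 -c "
from h import *
go(.4325,.0305,.036,-4.1)"
```

```text
pos [0.4324 0.0311 0.0363] yaw -4.08 shift [0.0003 0.0001 0.0006] turn 0.002 rows 1 force [ 1.1 -0.4  5.6] w 0.484 t 14.2
```

>>> drive_tool(plan=[[-0.01,0,0,0],[-0.03,0,0,0],[-0.06,0,0,0],[-0.1,0,0,0],[-0.13,0,0,0],[-0.14,0,0,0],[-0.14,0,0,0]])

```text
time: 14.9
tool_pos: [0.4315, 0.0312, 0.1759]
tool_rot: [0.482, 0.518, 0.482, -0.517]
contact_force: [-1.0, -0.6, -3.1]
gripper_width: 0.485
```

```bash
python3 -c "
from h import *
go(.574,-.131,.176,-3.4)"
```

```text
pos [0.4315 0.0312 0.1759] yaw -4.08 shift [1.000e-04 1.537e-01 1.516e-01] turn -0.084 rows 5 force [-1.  -0.6 -3.1] w 0.485 t 14.9
```

>>> drive_tool(plan=[[0,0.02,0.02,0],[0,0.05,0.05,0],[0,0.08,0.08,0],[0,0.11,0.11,-0.08],[0,0.135,0.135,-0.08],[0,0.15,0.148,-0.08],[0,0.1535,0.1515,-0.08],[0,0.1535,0.1515,-0.08],[0,0.1535,0.1515,-0.08],[0,0.1535,0.1515,-0.08]])

```text
time: 15.9
tool_pos: [0.5727, -0.1298, 0.1745]
tool_rot: [-0.484, -0.514, -0.486, 0.515]
contact_force: [-0.4, -0.4, -4.0]
gripper_width: 0.485
```

```bash
python3 - <<'E'
from h import *
im=viewer.grab_frame('wrist'); cv2.imwrite('pics/w4.png',im)
cv2.imwrite('pics/w4c.png',cv2.resize(im[130:330,220:420],None,fx=3,fy=3,interpolation=cv2.INTER_CUBIC))
go(.574,-.131,.10,-3.4)
E
```

```text
pos [ 0.573  -0.1299  0.1749] yaw -3.38 shift [0.0749 0.0012 0.0011] turn 0.002 rows 2 force [-0.9 -0.7 -3.5] w 0.486 t 15.95
```

View pics/w4c.png

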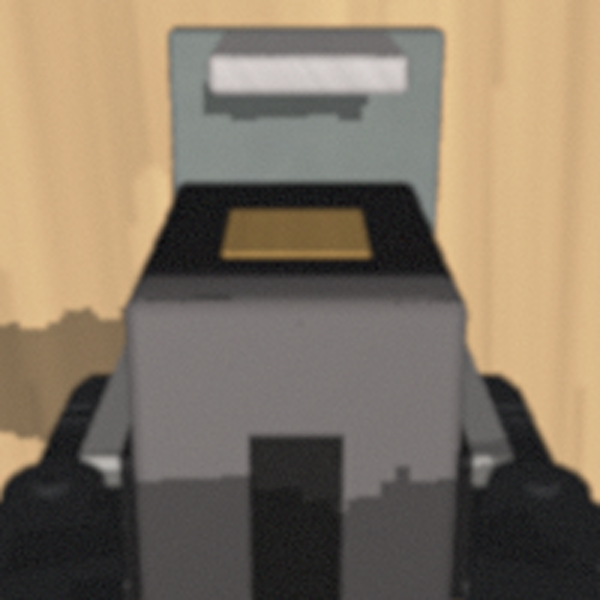

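The held pack hangs straight over the bay. Its lower end edge is at crop row 185, and the near post's inner top edge is at row 93. The clearance along the bay's y axis follows from these.

```bash
python3 - <<'E'
from h import *
W=cal('wrist'); q=lambda px,z: ray(W,np.array(px)/3.+[220,130]-[.333,.333],z)
p,M,s=pose(); zb=p[2]-.0343
for n,px,z in [('bot edge',[(182,186),(412,186)],zb),('top edge',[(135,301),(462,301)],zb+.056),('cap/body',[(135,276),(455,276)],zb+.05),('post in',[(211,94),(407,91)],.068),('post out',[(211,56),(407,55)],.068)]:
    P=q(px,z)-p; print(n,(P@M)[:,1:].round(4), 'len',np.linalg.norm(P[1]-P[0]).round(4))
E
```

```text
bot edge [[-0.0197 -0.0313]
 [ 0.0209 -0.0313]] len 0.0405
top edge [[-0.0187 -0.0328]
 [ 0.0201 -0.0328]] len 0.0389
cap/body [[-0.0197 -0.0337]
 [ 0.0202 -0.0337]] len 0.0399
post in [[-0.0207 -0.0348]
 [ 0.0281 -0.0355]] len 0.0488
post out [[-0.0204 -0.0442]
 [ 0.0278 -0.0444]] len 0.0482
```

>>> drive_tool(plan=[[0.02,0.003,0,0],[0.04,0.003,0,0],[0.055,0.003,0,0],[0.065,0.003,0,0],[0.072,0.003,0,0],[0.08,0.003,0,0],[0.088,0.003,0,0],[0.096,0.003,0,0],[0.104,0.003,0,0],[0.112,0.003,0,0],[0.118,0.003,0,0],[0.118,0.003,0,0]])

```text
time: 17.15
tool_pos: [0.5759, -0.1308, 0.0559]
tool_rot: [-0.484, -0.514, -0.486, 0.515]
contact_force: [-0.1, -1.0, -4.1]
gripper_width: 0.487
```

```bash
python3 -c "
from h import *
go(.577,-.131,.0463,-3.4)"
```

```text
pos [ 0.5759 -0.1308  0.0559] yaw -3.44 shift [0.0096 0.0012 0.0002] turn -0.005 rows 1 force [-0.1 -1.  -4.1] w 0.487 t 17.15
```

No post contact (force is just the weight). I'll lower it the last millimetres.

>>> drive_tool(plan=[[0.003,0,0,0],[0.006,0,0,0],[0.008,0,0,0],[0.009,0,0,0],[0.01,0,0,0],[0.01,0,0,0]])

```text
time: 17.75
tool_pos: [0.5767, -0.131, 0.0473]
tool_rot: [-0.485, -0.515, -0.485, 0.515]
contact_force: [-0.2, -0.7, -3.0]
gripper_width: 0.481
```

>>> drive_tool(plan=[[0.001,0,0,0],[0.001,0,0,0],[0.002,0,0,0],[0.002,0,0,0]])

```text
time: 18.15
tool_pos: [0.5768, -0.1311, 0.0463]
tool_rot: [-0.485, -0.515, -0.485, 0.515]
contact_force: [-4.1, 1.4, 5.6]
gripper_width: 0.481
```

Contact with the bay floor. Release, then rise and look.

>>> drive_tool(plan=[[0,0,0,0],[0,0,0,0],[0,0,0,0],[0,0,0,0],[0,0,0,0],[0,0,0,0]], fingers=0.0854)

```text
time: 18.75
tool_pos: [0.5767, -0.1311, 0.0453]
tool_rot: [0.485, 0.515, 0.485, -0.515]
contact_force: [0.1, -0.7, -1.1]
gripper_width: 1.002
```

>>> drive_tool(plan=[[-0.005,0,0,0],[-0.015,0,0,0],[-0.03,0,0,0],[-0.06,0,0,0],[-0.1,0,0,0],[-0.14,0,0,0],[-0.18,0,0,0],[-0.2,0,0,0],[-0.2,0,0,0],[-0.2,0,0,0]])

```text
time: 19.75
tool_pos: [0.5768, -0.1311, 0.2464]
tool_rot: [0.485, 0.515, 0.484, -0.514]
contact_force: [0.3, 0.4, -0.4]
gripper_width: 1.001
```

```bash
python3 - <<'E'
from h import *
im=viewer.grab_frame('wrist'); cv2.imwrite('pics/w5.png',im)
cv2.imwrite('pics/w5c.png',cv2.resize(im[30:260,200:440],None,fx=2.5,fy=2.5,interpolation=cv2.INTER_CUBIC))
go(.574,-.131,.25,-3.4)
E
```

```text
pos [ 0.5762 -0.1308  0.2447] yaw -3.44 shift [-0.0053 -0.0022  0.0003] turn -0.005 rows 1 force [0.5 0.6 0.5] w 1.002 t 19.8
```

View pics/w5c.png

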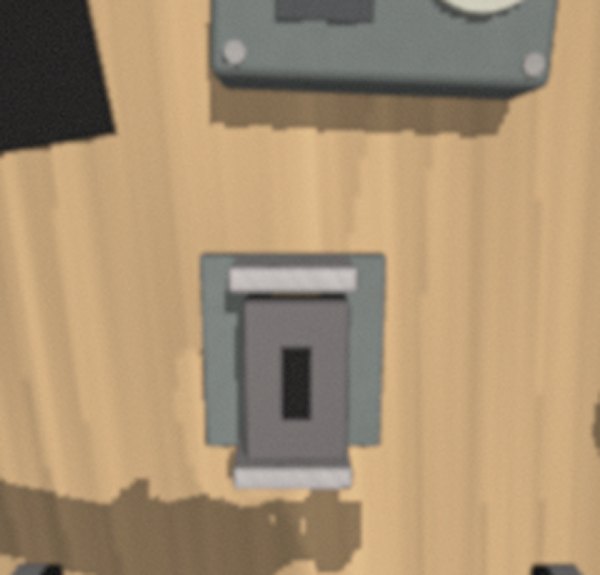

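The pack sits flat between the posts: its top at crop (296,380) is centred between posts at rows 279 and 475. Next is the switch, which goes toward -y. I'll move above the +y side of the lever, shut the fingers and take one close look.

```bash
python3 - <<'E'
from h import *
go(.600,.075,.24,-5)
C=cal('top'); im=cv2.imread('pics/top0.png'); print(proj(C,[[.600,.0305,.097],[.6,.0305,.051]]))
E
```

```text
pos [ 0.5762 -0.1308  0.2447] yaw -3.44 shift [ 0.0047  0.0114 -0.2069] turn 0.195 rows 5 force [0.5 0.6 0.5] w 1.002 t 19.8
[[293.60314675 180.22404087]
 [294.32673987 184.32309845]]
```

>>> drive_tool(plan=[[0,0.002,-0.04,0],[0,0.005,-0.08,0.1],[0,0.008,-0.12,0.2],[0,0.011,-0.16,0.2],[0,0.011,-0.19,0.2],[0,0.011,-0.207,0.2],[0,0.011,-0.207,0.2],[0,0.011,-0.207,0.2],[0,0.011,-0.207,0.2]], fingers=0.0)

```text
time: 20.7
tool_pos: [0.5999, 0.0737, 0.2448]
tool_rot: [-0.477, -0.521, -0.477, 0.522]
contact_force: [-0.0, -0.9, 0.1]
gripper_width: 0.003
```

```bash
python3 - <<'E'
from h import *
im=viewer.grab_frame('wrist'); cv2.imwrite('pics/w6.png',im)
cv2.imwrite('pics/w6c.png',cv2.resize(im[100:350,180:480],None,fx=2.5,fy=2.5,interpolation=cv2.INTER_CUBIC))
go(.600,.075,.24,-5)
W=cal('wrist'); print(proj(W,[[.600,.0305,.097],[.6,.0305,.051]]))
E
```

```text
pos [0.6    0.0736 0.245 ] yaw -5.13 shift [ 0.005  -0.0001 -0.0014] turn -0.017 rows 1 force [ 0.5 -1.1 -0.5] w -0.001 t 20.75
[[322.01538524 234.88954624]
 [321.53960246 217.85441308]]
```

View pics/w6c.png

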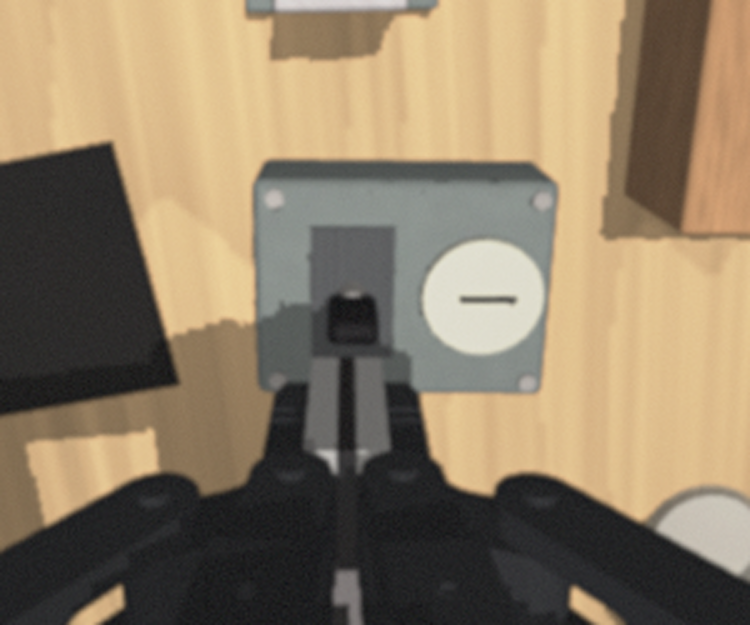

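The lever's top is at crop (352,330), or px (321,232). That is within 3 px of the prediction, so the lever is at y≈0.031. The shut fingers are on its +y side and in line with it.

>>> drive_tool(plan=[[0.03,0,0,0],[0.06,0,0,0],[0.09,0,0,0],[0.115,0,0,0],[0.135,0,0,0],[0.146,0,0,0],[0.149,0,0,0],[0.149,0,0,0]])

```text
time: 21.55
tool_pos: [0.6004, 0.0745, 0.0966]
tool_rot: [0.477, 0.522, 0.477, -0.522]
contact_force: [0.3, 0.1, 0.3]
gripper_width: -0.0
```

>>> drive_tool(plan=[[0,0,0.008,0],[0,0,0.015,0],[0,0,0.02,0],[0,0,0.024,0],[0,0,0.028,0],[0,0,0.031,0],[0,0,0.034,0],[0,0,0.034,0]])

```text
time: 22.35
tool_pos: [0.5973, 0.0411, 0.0966]
tool_rot: [0.477, 0.522, 0.478, -0.521]
contact_force: [0.0, 2.9, 1.9]
gripper_width: -0.002
```

Force 2.9 N means θ≈0.24 rad, as expected. I'll push further to about 0.45 and hold.

>>> drive_tool(plan=[[0,0,0.003,0],[0,0,0.006,0],[0,0,0.0075,0],[0,0,0.0075,0]])

```text
time: 22.75
tool_pos: [0.5964, 0.0339, 0.0959]
tool_rot: [0.477, 0.522, 0.478, -0.521]
contact_force: [1.3, 4.4, -0.3]
gripper_width: 0.001
```

```bash
python3 - <<'E'
from h import *
go(.5965,.0335,.096,-5)
im=viewer.grab_frame('wrist'); c=cv2.resize(im[150:270,240:440],None,fx=3,fy=3,interpolation=cv2.INTER_CUBIC)
s=viewer.grab_frame('side'); d=cv2.resize(s[180:260,240:360],None,fx=5,fy=4,interpolation=cv2.INTER_CUBIC)
cv2.imwrite('pics/c7.png',np.vstack([c[:280,:600],d[:320,:600]]))
E
```

```text
pos [0.5964 0.0339 0.0959] yaw -5.05 shift [-0.0001  0.0001  0.0004] turn -0.006 rows 1 force [ 1.3  4.4 -0.3] w 0.001 t 22.75
```

View pics/c7.png

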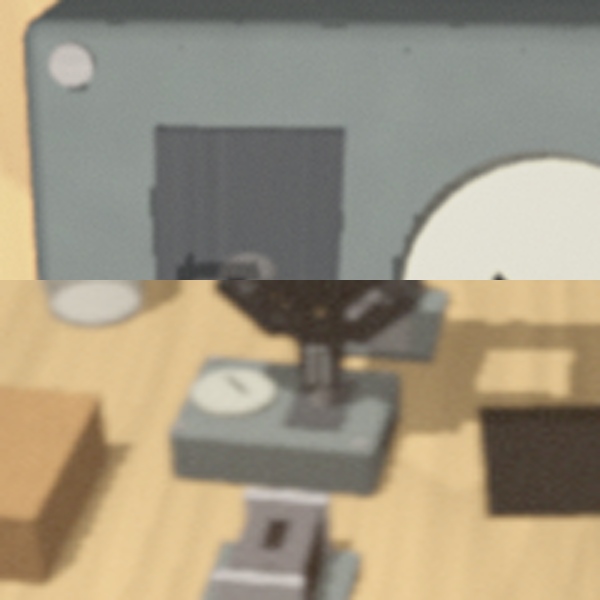

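The needle has swung and the force of 4.4 N suggests about 0.4 rad. I'll go 2.5 mm further for margin and hold over a second.

>>> drive_tool(plan=[[0,0,0.001,0],[0,0,0.002,0],[0,0,0.0025,0],[0,0,0.0025,0]])

```text
time: 23.25
tool_pos: [0.5961, 0.0316, 0.0961]
tool_rot: [0.477, 0.522, 0.478, -0.521]
contact_force: [1.2, 5.2, -2.3]
gripper_width: 0.003
```

>>> drive_tool(plan=[[0,0,0,0],[0,0,0,0],[0,0,0,0],[0,0,0,0],[0,0,0,0],[0,0,0,0],[0,0,0,0],[0,0,0,0],[0,0,0,0],[0,0,0,0],[0,0,0,0],[0,0,0,0]])

```text
time: 24.45
tool_pos: [0.596, 0.0316, 0.0961]
tool_rot: [0.477, 0.522, 0.478, -0.521]
contact_force: [0.8, 5.5, -1.4]
gripper_width: -0.004
```

>>> drive_tool(plan=[[0,0,0.001,0],[0,0,0.0015,0],[0,0,0.0015,0],[0,0,0.0015,0],[0,0,0.0015,0],[0,0,0.0015,0],[0,0,0.0015,0],[0,0,0.0015,0],[0,0,0.0015,0],[0,0,0.0015,0],[0,0,0.0015,0],[0,0,0.0015,0]])

```text
time: 25.65
tool_pos: [0.5959, 0.0305, 0.096]
tool_rot: [0.477, 0.522, 0.478, -0.521]
contact_force: [1.0, 6.0, -0.7]
gripper_width: -0.005
```

6 N corresponds to about 0.5 rad, so the lever is fully over and has been held for over 2 s. I'll ease back, clear the console and rise.

>>> drive_tool(plan=[[0,0,-0.004,0],[0,0,-0.008,0],[0,0,-0.012,0],[0,0,-0.016,0],[0,0,-0.02,0],[0,0,-0.026,0],[0,0,-0.035,0],[0,0,-0.044,0],[0,0,-0.044,0]])

```text
time: 26.55
tool_pos: [0.6, 0.0746, 0.0962]
tool_rot: [0.478, 0.521, 0.478, -0.521]
contact_force: [0.0, -0.5, -0.2]
gripper_width: -0.0
```

>>> drive_tool(plan=[[-0.03,0,0,0],[-0.07,0,0,0],[-0.11,0,0,0],[-0.15,0,0,0],[-0.15,0,-0.02,0],[-0.15,0,-0.02,0],[-0.15,0,-0.02,0],[-0.15,0,-0.02,0],[-0.15,0,-0.02,0]])

```text
time: 27.45
tool_pos: [0.6011, 0.0928, 0.2448]
tool_rot: [-0.477, -0.521, -0.478, 0.522]
contact_force: [-0.5, 0.4, 0.0]
gripper_width: -0.003
```

```bash
python3 - <<'E'
from h import *
go(.6,.075,.24,-5)
im=viewer.grab_frame('wrist'); s=viewer.grab_frame('side')
a=cv2.resize(im[20:290,180:480],(480,432)); d=cv2.resize(s[150:290,230:370],(320,320),interpolation=cv2.INTER_CUBIC)
o=np.zeros((432,800,3),np.uint8); o[:,:480]=a; o[:320,480:]=d; cv2.imwrite('pics/c8.png',o)
E
```

```text
pos [0.6011 0.0928 0.2448] yaw -5.07 shift [0.0048 0.0004 0.0179] turn -0.008 rows 1 force [-0.5  0.4  0. ] w -0.003 t 27.45
```

View pics/c8.png

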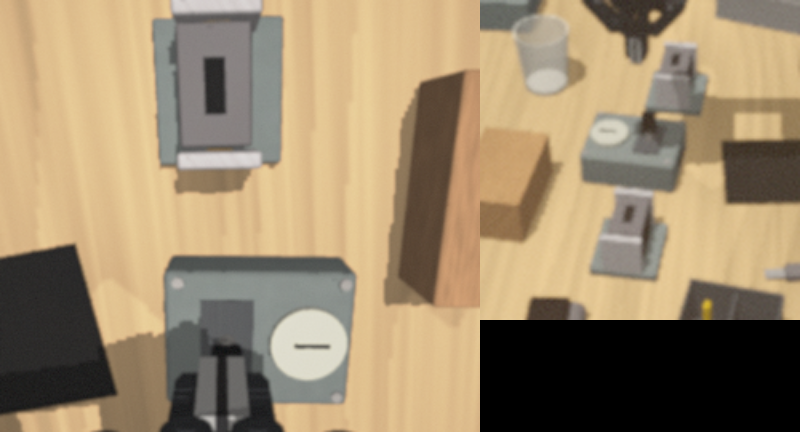

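The needle is back in the middle and the lever is upright. Both packs sit in their bays and the arm is clear, so I'm handing in.

```bash
python3 -c "
from h import *
print(manip.job_done())"
```

```text
the job is handed in; nothing more can be done
None
```

The job is done and handed in at about 27.5 s on the robot clock; no verdict is reported.

- **Mat:** I gripped the pack by its ends in the channel, stood it on the mat and let go. The wrist picture showed it upright near the middle.
- **Bay:** I regripped it by its broad sides and lowered it into the empty right-hand grey bay until I felt the floor, then released it. The close-up showed it flat between the posts, about 1 mm off centre along the open direction.
- **Switch:** I pushed it to the right (-y), from about 0.4 rad up to roughly the stop, for over 2 s and eased it back. The angle is inferred from the push force (4.4 N rising to 6 N); I did not measure it directly.
- **Last look:** The needle and lever were back in the middle, both packs were in their bays, the arm was clear and the contact force was about zero.
- **Disagreements and gaps:** The wrist camera and the tool position differed by about 2 mm, so I placed the pack relative to what that camera saw. My two coarse console readings differed by about 7 mm in x. The close look put the lever within about 3 pixels of where I expected it. I did not re-measure the bystanders, and no unexpected contact force showed up during the moves.

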